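# Turn a vented cabinet cover over against the bench stop

## Task

The larger, slotted cabinet cover lies hollow side up in front of the long bench stop. Slide it up the stop's sloped foot until it stands leaning against the fence, then tip its top back towards the robot so that it comes to lie flat on the bench with its hollow side down. Leave the small cover and the blue box where they are.

Things in the scene. Friction and masses are not known exactly. Their poses are not given: they have to be found in the camera images.
- cover: Larger cover: off-white steel pan 110 (x) by 130 (y) by 12 mm deep, 3 mm walls, 0.2-0.4 kg, eight dark slots. Origin: centre of its floor's outer face; z points out of the hollow (up at first, down once turned, origin then 12 mm up). Starts before the left or right half of the stop, long edge within 12 degrees of parallel to it; leaning, its top edge is 97 mm high, 52 mm behind the foot line.
- stop: Bench stop, fixed, 400 mm long (y). Origin: mid front foot line, on the bench; x points away from the robot. Slippery slope rises at 55 degrees to 54 mm high, 38 mm back; there a slippery upright fence, 6 mm thick, to 74 mm high; brackets to 74 mm back. A cover pushed level at its near edge, tips just above the bench, climbs (under 20 N); at the foot line it leans 60 degrees and stays.
- small_cover: Bystander: smaller plain cover, the same off-white steel, a pan 80 by 80 mm and 12 mm deep, no slots, hollow side up, before the other half of the stop (some 200 mm between the two covers' centres). Origin at the centre of its underside, on the bench.
- converter: Bystander: blue metal box 75 mm (x) by 100 mm (y) by 26 mm high, lying off to the robot's left. Origin at the centre of its underside, on the bench.
There are look-alikes about, which are no part of the job. Leave any purple or turquoise look-alike of the cover alone.

How it is judged:
By the outcome, as a careful person would: the job done as asked, in the order asked, and still so for the second after the job is handed in, with the robot touching nothing.
It also fails if it takes over 48 s, if anything falls off the work surface, if the arm or the gripper's body presses on something with over 40 N, if the wrist force passes 120 N, or if a joint passes its speed limit or range.

## Robot

A 6-joint arm with a two-finger parallel gripper is mounted at the origin on the work surface. World frame = base frame: x ahead of the robot, y to its left, z up, the work surface at z = 0. Lengths are in m, angles in degrees, forces in N, time in s.
With the tool pointing down it reaches from about 0.3 to 0.875 m from the base axis. Payload 6.4 kg.
Tool frame: the origin (TCP) lies on the centre line of the jaws, within the pads' length; the fingertips stand 14 mm ahead of it and the grasp point (between the pads) lies 5 mm behind it; x points along the fingers, y is the direction in which the jaws open and shut, and the axes are right-handed (so a half turn about x gives the same grasp; the last joint's range is limited). The gripper opens to 88 mm and grips with 3 to 60 N. Pads are 18 mm wide; open, the fingers measure 123 mm over their backs; the gripper's body (75 mm by 187 mm) begins 45 mm behind the grasp point.
Start: joints at [-77.71, 10.359, 92.074, -0, 77.567, -11.82], TCP at [0.235, -0.525, 0.222] pointing down, gripper open.
Joint ranges: [-171.53, 171.53], [-51.25, 118.39], [17.06, 147.69], [-65.23, 245.23], [0, 150.52], [-178.68, 178.68]. Speed limits (degrees/s): [147.25, 147.25, 172.46, 180, 180, 180].

## Interface

Orientations are given as [roll, pitch, yaw] about the fixed x, y, z axes, in that order (R = Rz(yaw) Ry(pitch) Rx(roll)).
In Python, from cell import monitor, eyes, ticket gives the robot as it stands. The module is installed in compiled form; this text tells all that it offers.
- The arm moves only by the tool play_rows, never from a script. Its arguments are lists of equal length, an entry for each row: "offset": the shift along the world's x, y, z in m, a list of three; "turn": the turn, a rotation vector about the world's x, y, z in rad, a list of three; "hand": the finger opening in m, from 0 to 0.0881. A call has 1 to 12 rows; each row shifts and turns the commanded pose from where the row before left it; what a row does not reach is not made up. A row lasts 1/10 s, in which the tool goes at most 50 mm and 8.59 degrees, less where a joint would pass 70% of its speed; a pose out of reach is approached as far as the arm can. A call with a gripper value outside its range is refused whole. The fingers move at their own pace and stop on an object; "newtons" is the grip in N (left out, the last holds). Time passes only in rows, so rows that do not move let the fingers close. It gives the time, the measured TCP pose, the force and the opening at its end, in the units of the state.
- monitor.read_state(): the state, without advancing time (a new reading comes with each control period).
- eyes.grab_frame(name): name is "side" or "top" or "wrist"; returns (picture, depth): 420x560x3 uint8, red, green, blue; 420x560 float32, m along the optical axis (not along the pixel's ray), 0 where there is no reading.
- eyes.calibration(name): a dict with "camera_matrix" (3x3 intrinsics, pixels), "D" ([k1, k2, p1, p2, k3] as OpenCV has them; the pictures are not rectified), "R" (3x3) and "t" (3): a world point X has camera coordinates R X + t; the wrist camera has in their place "mount" (4x4, takes a point from camera to tool coordinates, whose origin is the TCP and whose axes are the tool frame's). Camera axes: x right, y down, z forward; pixel columns grow to the right and rows downward; lengths in m; the calibration is good to about 2 mm. A picture is of the moment at which its call begins: read the wrist's pose just before it. calibration takes no time and is no camera call.
- ticket.job_done(): hands the job in, once; it reports no verdict.
The state is a dict: "time_s": time; "qpos": joint angles; "qvel": joint speeds; "joint_torque": joint torques, N m; "tool_pos": TCP position; "eef_rot": TCP orientation; "force": force on the tool from outside, world axes, zero at the start; "moment": the same for the moment, N m; "opening": finger opening in m.
Only numpy, scipy, OpenCV 4.12 (cv2) and the standard library are available. Lean on these libraries where they do the work, as an engineer would, in place of code of your own. Each camera call takes 0.05 s, during which the arm holds its last target. There are 200 camera calls.

## Working session

There is one attempt and no reset: what is moved stays moved. The work goes in short steps, Python scripts to look and compute and a tool call to move; the robot and the scene stay as the last step left them, time stands still between calls to the robot, and variables do not carry over. Pictures are saved under pics/ and viewed, about 8 in all and at most 12, crops included, and the job is handed in when it is done.

Besides the shell and the picture viewer there is one more tool, called as name(argument=value, ...) on one line, values as JSON. play_rows: Moves the arm, as the interface text tells. Its arguments: {"type":"object","properties":{"offset":{"type":"array"},"turn":{"type":"array"},"hand":{"type":"array"},"newtons":{"type":"number"}},"required":["offset","turn","hand"]}

```bash
mkdir -p pics
python3 - <<'E'
from cell import monitor, eyes
import cv2, numpy as np
s=monitor.read_state();print(s)
ims=[]
for n in("top","side"):
    p,d=eyes.grab_frame(n);np.savez(f"{n}0.npz",p=p,d=d)
    c=eyes.calibration(n);print(n,c)
    cv2.imwrite(f"pics/{n}0.png",p[:,:,::-1])
print(eyes.calibration("wrist"))
E
```

```text
{'time_s': 0.0, 'qpos': array([-7.77125719e+01,  1.04022120e+01,  9.21317179e+01,  1.19239129e-03,
        7.75673264e+01, -1.18199710e+01]), 'qvel': array([-0.03073382,  0.0024719 , -0.01952886, -0.0770671 , -0.00037279,
       -0.03975025]), 'joint_torque': array([-3.07999733e-03, -4.33875632e+01, -3.41850436e+01,  7.00590899e-02,
        3.86611302e-02, -1.47175033e-04]), 'tool_pos': array([ 0.23475805, -0.52427267,  0.22090652]), 'eef_rot': array([-102.47857581,   89.89873702,  101.62856551]), 'force': array([-0.30684046, -0.22280272,  0.16687957]), 'moment': array([-0.04569799, -0.10601292,  0.01489023]), 'opening': 0.08818727546669719}
top {'camera_matrix': array([[497.46112712,   0.        , 271.25766409],
       [  0.        , 497.46112712, 208.66168484],
       [  0.        ,   0.        ,   1.        ]]), 'D': array([-0.11313666,  0.        ,  0.        ,  0.        ,  0.        ]), 'R': array([[ 0.00727598, -0.99989226,  0.01274848],
       [-0.99307217, -0.0087204 , -0.11718196],
       [ 0.11728051, -0.01180755, -0.99302863]]), 't': array([0.12448819, 0.54670839, 1.07514
[... 362 characters left out ...]
     [ 0.40180351, -0.55493653, -0.72842254]]), 't': array([0.4914428 , 0.18802934, 0.9683802 ])}
{'camera_matrix': array([[303.50443488,   0.        , 281.30911019],
       [  0.        , 303.50443488, 207.27494452],
       [  0.        ,   0.        ,   1.        ]]), 'D': array([-0.05206901,  0.        ,  0.        ,  0.        ,  0.        ]), 'mount': array([[ 4.86880935e-04, -2.61669348e-01,  9.65157456e-01,
        -1.62491652e-01],
       [ 9.99999040e-01, -1.12490910e-03, -8.09437562e-04,
         1.10247018e-03],
       [ 1.29751940e-03,  9.65156923e-01,  2.61668549e-01,
        -6.66477255e-02],
       [ 0.00000000e+00,  0.00000000e+00,  0.00000000e+00,
         1.00000000e+00]])}
```

View pics/top0.png

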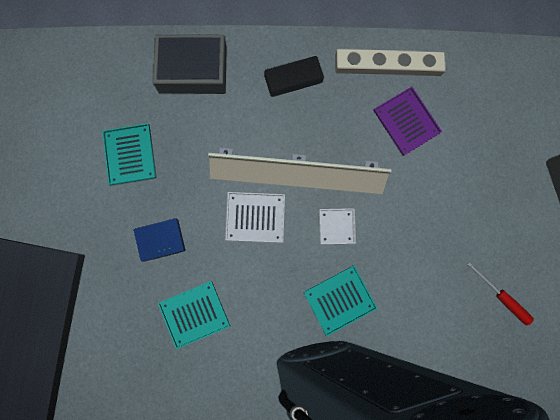

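View pics/side0.png

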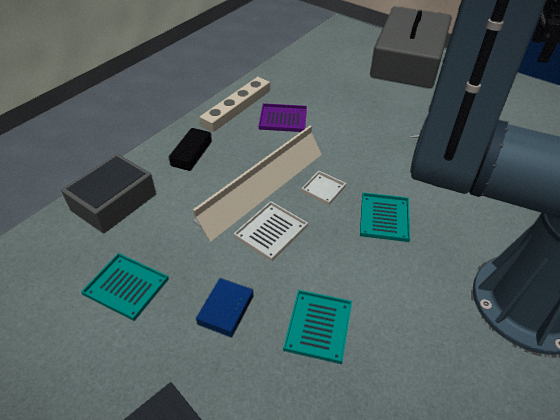

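The top view shows the slotted cover at about (255,217), left of the small cover at (337,226). The stop's front foot line runs from (210,181) to (384,193), and the blue box is at (160,240). Next I'll measure these.

```bash
cat > h.py <<'E'
import numpy as np, cv2
from cell import monitor, eyes
from scipy.spatial.transform import Rotation as Ro
def pose(n):
    c=eyes.calibration(n)
    if n=="wrist":
        s=monitor.read_state();T=np.eye(4)
        T[:3,:3]=Ro.from_euler('xyz',s['eef_rot'],degrees=True).as_matrix();T[:3,3]=s['tool_pos']
        M=T@c['mount'];return c['camera_matrix'],c['D'],M[:3,:3],M[:3,3]
    return c['camera_matrix'],c['D'],c['R'].T,-c['R'].T@c['t']
def ray(P,px,z):
    K,D,R,o=P
    u=cv2.undistortPoints(np.float64(px).reshape(-1,1,2),K,D).reshape(-1,2)
    d=np.c_[u,np.ones(len(u))]@R.T
    return o+d*((z-o[2])/d[:,2])[:,None]
def grab(n,name):
    P=pose(n);p,d=eyes.grab_frame(n);cv2.imwrite(f"pics/{name}.png",p[:,:,::-1]);return P,p,d
def proj(P,X):
    K,D,R,o=P;return cv2.projectPoints(np.float64(X).reshape(-1,3),cv2.Rodrigues(R.T)[0],-R.T@o,K,D)[0].reshape(-1,2)
E
python3 - <<'E'
from h import *
P=pose("top");p=np.load("top0.npz")['p'];hsv=cv2.cvtColor(p,cv2.COLOR_RGB2HSV)
def comps(m,name,z,amin=500):
    m=cv2.morphologyEx(m.astype('uint8'),cv2.MORPH_CLOSE,np.ones((7,7)))
    for c in cv2.findContours(m,cv2.RETR_EXTERNAL,cv2.CHAIN_APPROX_NONE)[0]:
        if cv2.contourArea(c)<amin: continue
        X=ray(P,c[:,0,:],z)[:,:2].astype('float32');r=cv2.minAreaRect(X)
        print(name,c[:,0].mean(0),np.round(r[0],4),np.round(r[1],4),round(r[2],2)); print(np.round(cv2.boxPoints(r),4).tolist())
h,s,v=[hsv[:,:,i].astype(int) for i in range(3)]
print(hsv[200,250],hsv[226,330],hsv[180,300],hsv[240,160])
comps((v>150)&(s<30),"white",.012)
comps((h>100)&(h<130)&(s>150)&(v>80),"blue",.026)
comps((h>8)&(h<30)&(s>35)&(v>110),"tan",0.0)
print(ray(P,[[210,179.5],[384,193.5],[209,154],[391,170]],0)[:2],ray(P,[[209,154],[391,170]],.074))
E
```

```text
[101  22 188] [105  19 188] [ 24  30 138] [109 200  97]
white [337.20740741 225.85185185] [ 0.5111 -0.0213] [0.0796 0.0797] 0.33
[[0.47110000252723694, 0.018300000578165054], [0.4715999960899353, -0.061400000005960464], [0.5511000156402588, -0.0608999989926815], [0.5507000088691711, 0.018699999898672104]]
white [254.77777778 216.72463768] [0.5296 0.1657] [0.1304 0.1099] 88.44
[[0.47290000319480896, 0.10199999809265137], [0.5827000141143799, 0.0989999994635582], [0.5863000154495239, 0.22939999401569366], [0.4763999879360199, 0.23229999840259552]]
white [390.76518219  59.46558704] [ 0.9113 -0.1563] [0.2621 0.0476] 89.98
[[0.887499988079071, -0.2874000072479248], [0.9351000189781189, -0.2874000072479248], [0.9351999759674072, -0.025299999862909317], [0.8876000046730042, -0.025299999862909317]]
blue [158.04166667 239.46527778] [0.4752 0.3804] [0.0737 0.0983] 15.09
[[0.4268999993801117, 0.41819998621940613], [0.45239999890327454, 0.32330000400543213], [0.5235999822616577, 0.3425000011920929], [0.49810001254081726, 0.4374000132083893]]
tan [296.42222222 176.95757576] [0.6273 0.0671] [0.4136 0.0473] 85.39
[[0.5871000289916992, -0.1370999962091446], [0.6342999935150146, -0.14090000092983246], [0.6675000190734863, 0.27129998803138733], [0.6202999949455261, 0.2750999927520752]]
[[ 0.61583371  0.2701916   0.        ]
 [ 0.58705521 -0.1324431   0.        ]] [[ 0.65887283  0.26531812  0.074     ]
 [ 0.62783952 -0.1311363   0.074     ]]
```

```bash
cat >> h.py <<'E'
TH=np.deg2rad(-4.3)
n=np.array([np.cos(TH),np.sin(TH),0]);t=np.array([-np.sin(TH),np.cos(TH),0]);Z=np.array([0,0,1.])
def Rt(tilt,jaw):  # tilt>0: fingers point away from robot; jaw 't' or 'n'
    a=np.deg2rad(tilt);x=np.sin(a)*n-np.cos(a)*Z
    y=t if jaw=='t' else np.cos(a)*n+np.sin(a)*Z
    return np.c_[x,y,np.cross(x,y)]
def delta(pos,R):
    s=monitor.read_state();C=Ro.from_euler('xyz',s['eef_rot'],degrees=True).as_matrix()
    out=[]
    for k in(0,180):
        G=R@Ro.from_euler('x',k,degrees=True).as_matrix();out.append((k,np.round(Ro.from_matrix(G@C.T).as_rotvec(),3)))
    print("off",np.round(np.array(pos)-s['tool_pos'],4),out)
E
python3 - <<'E'
from h import *
s=monitor.read_state();print(Ro.from_euler('xyz',s['eef_rot'],degrees=True).as_matrix().round(3))
c=np.array([.5296,.1657,0]); f0=np.array([.6015,.0689,0]) # mid foot
print("cover s,t:",(c-f0)@n,(c-f0)@t)
e=c+n*(-.055-.009-.035); print("pre",e)
delta([e[0],e[1],.08],Rt(8,'t'));delta([e[0],e[1],.08],Rt(8,'n'))
E
```

```text
[[-0.     0.408 -0.913]
 [ 0.002 -0.913 -0.408]
 [-1.    -0.002 -0.   ]]
cover s,t: -0.07895555185724443 0.09113655046641822
pre [0.43087867 0.17312289 0.        ]
off [ 0.1961  0.6975 -0.141 ] [(0, array([-0.188, -0.035,  2.64 ])), (180, array([ 0.023, -0.139, -0.495]))]
off [ 0.1961  0.6975 -0.141 ] [(0, array([-0.085, -0.121,  1.073])), (180, array([ 0.136, -0.095, -2.063]))]
```

play_rows(offset=[[0.012, 0.044, -0.003], [0.012, 0.044, -0.003], [0.012, 0.044, -0.003], [0.012, 0.044, -0.003], [0.012, 0.044, -0.003], [0.012, 0.044, -0.003], [0.012, 0.044, -0.003], [0.012, 0.044, -0.003], [0.012, 0.044, -0.003], [0.012, 0.044, -0.003], [0.012, 0.044, -0.003], [0.012, 0.044, -0.003]], turn=[[0.0015, -0.009, -0.031], [0.0015, -0.009, -0.031], [0.0015, -0.009, -0.031], [0.0015, -0.009, -0.031], [0.0015, -0.009, -0.031], [0.0015, -0.009, -0.031], [0.0015, -0.009, -0.031], [0.0015, -0.009, -0.031], [0.0015, -0.009, -0.031], [0.0015, -0.009, -0.031], [0.0015, -0.009, -0.031], [0.0015, -0.009, -0.031]], hand=[0.088, 0.088, 0.088, 0.088, 0.088, 0.088, 0.088, 0.088, 0.088, 0.088, 0.088, 0.088])

```text
time_s: 1.3
tool_pos: [0.3789, 0.005, 0.1858]
eef_rot: [176.0, 83.7, -1.3]
force: [0.6, -1.1, -0.3]
opening: 0.0879
```

Run:
```python
from h import *
s=monitor.read_state();print(s['time_s'],s['qpos'].round(1),s['tool_pos'].round(3))
delta([.431,.173,.08],Rt(8,'t'))
```

```text
1.3 [-19.1 -20.7 125.1   2.1  69.6  67.6] [0.379 0.005 0.186]
off [ 0.0521  0.168  -0.1058] [(0, array([-0.376,  0.017,  2.997])), (180, array([ 0.007, -0.03 , -0.121]))]
```

play_rows(offset=[[0.012, 0.042, -0.01], [0.012, 0.042, -0.01], [0.012, 0.042, -0.02], [0.016, 0.042, -0.03], [0, 0, -0.036], [0, 0, 0], [0, 0, 0]], turn=[[0.0015, -0.0075, -0.03], [0.0015, -0.0075, -0.03], [0.0015, -0.0075, -0.03], [0.0015, -0.0075, -0.03], [0, 0, 0], [0, 0, 0], [0, 0, 0]], hand=[0.088, 0.088, 0.088, 0.088, 0.088, 0.088, 0.088])

```text
time_s: 2.0
tool_pos: [0.4288, 0.1678, 0.0817]
eef_rot: [179.2, 82.2, -4.9]
force: [0.1, 0.1, -0.0]
opening: 0.0877
```

Run:
```python
from h import *
s=monitor.read_state();print(s['time_s'],s['qpos'].round(1),s['tool_pos'].round(4))
delta([.431,.173,.017],Rt(8,'t'))
P,p,d=grab("wrist","w1")
print(proj(P,[[.6083,.166,0],[.4745,.167,.012],[.5845,.164,.012]]))
```

```text
2.0 [  7.8   1.6 120.3  -2.2  50.5 103.2] [0.4288 0.1678 0.0817]
off [ 0.0022  0.0052 -0.0647] [(0, array([-0.429,  0.035,  3.109])), (180, array([ 0.002, -0.004, -0.003]))]
[[265.38749548  -3.72870224]
 [276.57410883 166.44810264]
 [269.65295523  19.74306802]]
```

View pics/w1.png

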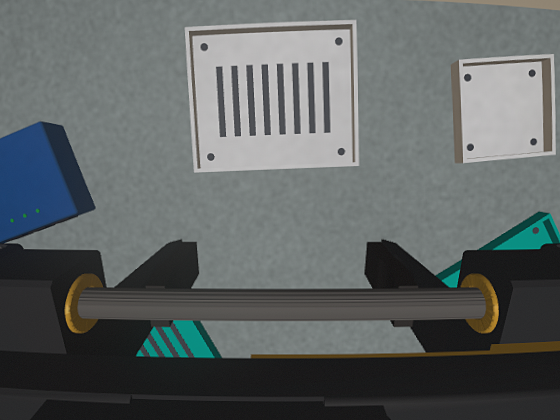

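play_rows(offset=[[0.008, 0.002, -0.03], [0.008, 0.002, -0.025], [0, 0, -0.0097], [0, 0, 0], [0.008, -0.0006, 0], [0.008, -0.0006, 0], [0.008, -0.0006, 0], [0.008, -0.0006, 0], [0.008, -0.0006, 0], [0.008, -0.0006, 0], [0, 0, 0]], turn=[[0, 0, 0], [0, 0, 0], [0, 0, 0], [0, 0, 0], [0, 0, 0], [0, 0, 0], [0, 0, 0], [0, 0, 0], [0, 0, 0], [0, 0, 0], [0, 0, 0]], hand=[0.088, 0.088, 0.088, 0.088, 0.088, 0.088, 0.088, 0.088, 0.088, 0.088, 0.088])

```text
time_s: 3.15
tool_pos: [0.4951, 0.1683, 0.0176]
eef_rot: [179.6, 82.0, -4.6]
force: [-0.6, 0.3, 0.6]
opening: 0.0877
```

play_rows(offset=[[0.006, -0.0005, 0], [0.006, -0.0005, 0], [0.006, -0.0005, 0], [0.006, -0.0005, 0], [0.006, -0.0005, 0], [0.006, -0.0005, 0], [0.006, -0.0005, 0], [0.006, -0.0005, 0], [0.006, -0.0005, 0]], turn=[[0, 0, 0], [0, 0, 0], [0, 0, 0], [0, 0, 0], [0, 0, 0], [0, 0, 0], [0, 0, 0], [0, 0, 0], [0, 0, 0]], hand=[0.088, 0.088, 0.088, 0.088, 0.088, 0.088, 0.088, 0.088, 0.088])

```text
time_s: 4.05
tool_pos: [0.5482, 0.1639, 0.0173]
eef_rot: [179.5, 82.1, -4.6]
force: [0.1, -1.2, -0.2]
opening: 0.0879
```

Run:
```python
from h import *
P,p,d=grab("side","s1")
cv2.imwrite("pics/s1c.png",cv2.resize(p[100:300,140:420,::-1],None,fx=2.8,fy=2.8))
```

```text
(no output)
```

View pics/s1c.png

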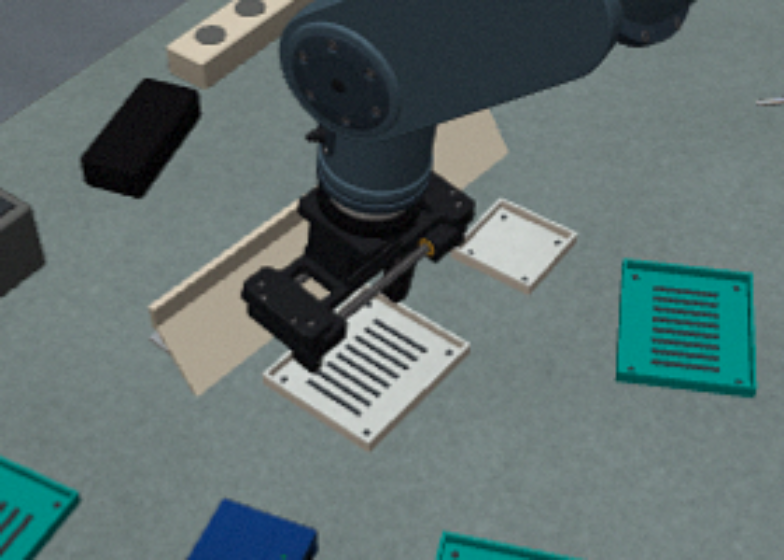

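The cover is still where it started, at about (367,362) in the crop, and the fingertips appear to be over it. I'll check where the tips really are.

Run:
```python
from h import *
P=pose("side");s=monitor.read_state();R=Ro.from_euler('xyz',s['eef_rot'],degrees=True).as_matrix()
print(s['tool_pos'],R.round(3).tolist())
for yy in(-.053,.053):
    X=s['tool_pos']+R@[.014,yy,0];print(X,(proj(P,X)-[140,100])*2.8)
for X in([.4745,.167,.012],[.5845,.164,.012],[.4729,.102,.012],[.4764,.2323,.012],[.5863,.2294,.012]): print(X,(proj(P,X)-[140,100])*2.8)
Pw,p,d=grab("wrist","w2")
cv2.imwrite("pics/w2.png",p[:,:,::-1])
P,p,d=grab("top","t2")
h,sv,v=cv2.split(cv2.cvtColor(p,cv2.COLOR_RGB2HSV))
```

```text
[0.549278   0.16370947 0.01763754] [[0.139, -0.072, -0.988], [-0.011, -0.997, 0.072], [-0.99, 0.001, -0.139]]
[0.5550574  0.21641519 0.00371974] [[299.67310843 385.72560359]]
[0.54738591 0.11069321 0.00382824] [[387.26297013 312.25751841]]
[0.4745, 0.167, 0.012] [[418.01332017 387.89660845]]
[0.5845, 0.164, 0.012] [[312.2848136  323.45477818]]
[0.4729, 0.102, 0.012] [[466.59516198 339.65923429]]
[0.4764, 0.2323, 0.012] [[365.49817613 439.57515963]]
[0.5863, 0.2294, 0.012] [[258.48211919 370.89824972]]
```

View pics/w2.png

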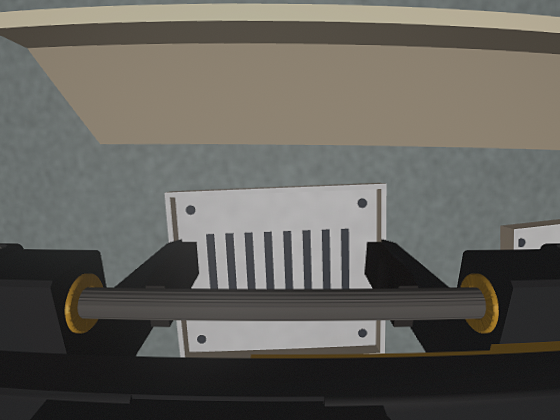

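The fingertips look about 15–20 mm shorter in the images than stated, so they passed over the rim. I'll measure the tips with the depth picture.

Run:
```python
from h import *
P,p,d=grab("wrist","w3")
K,D=P[0],P[1];M=eyes.calibration("wrist")['mount'];s=monitor.read_state()
T=np.eye(4);T[:3,:3]=Ro.from_euler('xyz',s['eef_rot'],degrees=True).as_matrix();T[:3,3]=s['tool_pos']
for u,v in[(185,246),(192,246),(194,255),(190,262),(195,270),(180,255),(372,246),(370,255),(370,265),(275,195),(280,250),(200,339),(280,130),(300,165)]:
    z=d[v,u];q=cv2.undistortPoints(np.float64([[[u,v]]]),K,D)[0,0]
    X=M@[q[0]*z,q[1]*z,z,1];print(u,v,p[v,u],round(float(z),4),"tool",X[:3].round(4),"world",(T@X)[:3].round(4))
```

```text
185 246 [46 47 46] 0.1512 tool [-0.0216 -0.0473 -0.0089] world [0.5568 0.2107 0.0397]
192 246 [48 47 47] 0.1515 tool [-0.0213 -0.0438 -0.0088] world [0.5565 0.2072 0.0395]
194 255 [44 45 45] 0.1531 tool [-0.021  -0.0433 -0.0038] world [0.5515 0.207  0.0385]
190 262 [42 42 42] 0.1467 tool [-0.0278 -0.0434 -0.0031] world [0.55   0.2073 0.0452]
195 270 [41 40 40] 0.1552 tool [-0.0211 -0.0435  0.0046] world [0.5433 0.2078 0.0374]
180 255 [43 42 42] 0.1395 tool [-0.0336 -0.0459 -0.0094] world [0.5556 0.2094 0.0518]
372 246 [25 22 22] 0.1503 tool [-0.0224  0.0462 -0.0091] world [0.5502 0.1174 0.0408]
370 255 [25 24 26] 0.1502 tool [-0.0237  0.0451 -0.0048] world [0.5459 0.1188 0.0414]
370 265 [22 22 21] 0.149 tool [-0.0261  0.0448 -0.0005] world [0.5413 0.1194 0.0432]
275 195 [177 176 177] 0.1863 tool [ 0.0193 -0.0028 -0.0256] world [0.5758 0.1647 0.0016]
280 250 [176 175 175] 0.1894 tool [0.0134 0.0002 0.0082] world [0.5413 0.1642 0.0028]
200 339 [61 62 67] 0.1971 tool [ 0.0051 -0.0526  0.0681] world [0.4848 0.2212 0.0028]
280 130 [142 131 115] 0.176 tool [ 0.0192  0.0003 -0.0645] world [0.6139 0.1588 0.0071]
300 165 [116 122 120] 0.1853 tool [ 0.0231  0.0125 -0.0436] world [5.929e-01 1.481e-01 3.000e-04]
```

The cover floor measures 3 mm high, as it should, so the tool pose and calibration are right. The open fingertips sit at tool x ≈ -21 mm instead of +14 mm. I'll lift, back off and close the hand to see whether the tips extend.

play_rows(offset=[[0, 0, 0.03], [0, 0, 0.03], [-0.03, 0.0025, 0], [-0.04, 0.003, 0], [-0.04, 0.003, 0], [0, 0, 0], [0, 0, 0], [0, 0, 0]], turn=[[0, 0, 0], [0, 0, 0], [0, 0, 0], [0, 0, 0], [0, 0, 0], [0, 0, 0], [0, 0, 0], [0, 0, 0]], hand=[0.088, 0.04, 0.04, 0.04, 0.04, 0.04, 0.04, 0.04])

```text
time_s: 5.05
tool_pos: [0.4391, 0.1725, 0.0781]
eef_rot: [179.7, 81.9, -4.4]
force: [0.6, -0.6, 0.1]
opening: 0.0402
```

```bash
cat >> h.py <<'E'
def toolpts():
    P,p,d=grab("wrist","wx");K,D=P[0],P[1];M=eyes.calibration("wrist")['mount']
    g=np.indices(d.shape)[::-1].reshape(2,-1).T.astype(float);z=d.reshape(-1)
    q=cv2.undistortPoints(g.reshape(-1,1,2),K,D).reshape(-1,2)
    X=np.c_[q*z[:,None],z]@M[:3,:3].T+M[:3,3]
    return p,X,z
E
python3 - <<'E'
from h import *
s=monitor.read_state();print(s['time_s'],s['tool_pos'],s['opening'],s['force'].round(1))
p,X,z=toolpts()
dark=(p.reshape(-1,3).max(1)<80)&(z>0)
for lo,hi in((-.07,-.001),(.001,.07)):
    for a in np.arange(-.06,.02,.01):
        m=dark&(abs(X[:,2])<.012)&(X[:,1]>lo)&(X[:,1]<hi)&(X[:,0]>a)&(X[:,0]<a+.01)
        if m.sum(): print(lo,round(a,3),m.sum(),X[m].min(0).round(3),X[m].max(0).round(3))
E
```

```text
5.05 [0.4391346  0.17250683 0.07806157] 0.04024583898300827 [ 0.6 -0.6  0.1]
-0.07 -0.06 513 [-0.06  -0.035 -0.012] [-0.05  -0.019  0.01 ]
-0.07 -0.05 445 [-0.05  -0.034 -0.012] [-0.04  -0.02   0.004]
-0.07 -0.04 475 [-0.04  -0.034 -0.011] [-0.03  -0.019  0.009]
-0.07 -0.03 323 [-0.03  -0.033 -0.011] [-0.02  -0.019  0.009]
-0.07 -0.02 88 [-0.02  -0.03  -0.011] [-0.016 -0.019  0.008]
0.001 -0.06 506 [-0.06   0.021 -0.012] [-0.05   0.038  0.009]
0.001 -0.05 443 [-0.05   0.022 -0.012] [-0.04   0.036  0.004]
0.001 -0.04 460 [-0.04   0.021 -0.011] [-0.03   0.036  0.008]
0.001 -0.03 315 [-0.03   0.021 -0.011] [-0.02   0.035  0.009]
0.001 -0.02 94 [-0.02   0.021 -0.011] [-0.016  0.033  0.01 ]
```

View pics/wx.png

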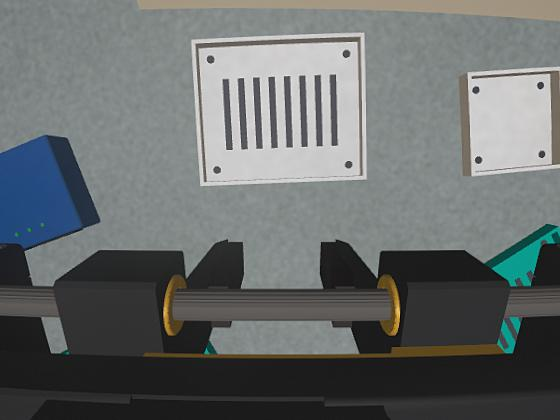

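Closed or open, the tips sit at tool x ≈ -18 mm, so the stated tip offset is off by about 30 mm. A light touch on bare bench will give the exact value.

play_rows(offset=[[0, 0, -0.03], [0, 0, -0.03], [0, 0, -0.008], [0, 0, -0.003], [0, 0, -0.003], [0, 0, 0]], turn=[[0, 0, 0], [0, 0, 0], [0, 0, 0], [0, 0, 0], [0, 0, 0], [0, 0, 0]], hand=[0.088, 0.088, 0.088, 0.088, 0.088, 0.088])

```text
time_s: 5.7
tool_pos: [0.4387, 0.1725, 0.0041]
eef_rot: [179.6, 82.0, -4.5]
force: [-0.0, 0.8, 0.1]
opening: 0.0857
```

play_rows(offset=[[0, 0, -0.003], [0, 0, -0.002], [0, 0, 0]], turn=[[0, 0, 0], [0, 0, 0], [0, 0, 0]], hand=[0.088, 0.088, 0.088])

```text
time_s: 6.0
tool_pos: [0.4378, 0.1724, -0.0015]
eef_rot: [179.5, 82.0, -4.6]
force: [-0.1, -0.4, -0.5]
opening: 0.0884
```

play_rows(offset=[[0, 0, -0.002], [0, 0, -0.002], [0, 0, 0]], turn=[[0, 0, 0], [0, 0, 0], [0, 0, 0]], hand=[0.088, 0.088, 0.088])

```text
time_s: 6.3
tool_pos: [0.4375, 0.1724, -0.0059]
eef_rot: [179.5, 82.1, -4.7]
force: [0.1, -0.4, 0.3]
opening: 0.088
```

play_rows(offset=[[0, 0, -0.002], [0, 0, -0.002], [0, 0, 0]], turn=[[0, 0, 0], [0, 0, 0], [0, 0, 0]], hand=[0.088, 0.088, 0.088])

```text
time_s: 6.6
tool_pos: [0.4374, 0.1724, -0.01]
eef_rot: [179.5, 82.1, -4.7]
force: [0.4, -0.4, -0.3]
opening: 0.0879
```

play_rows(offset=[[0, 0, -0.002], [0, 0, -0.001], [0, 0, 0]], turn=[[0, 0, 0], [0, 0, 0], [0, 0, 0]], hand=[0.088, 0.088, 0.088])

```text
time_s: 6.9
tool_pos: [0.4376, 0.1724, -0.0128]
eef_rot: [179.5, 82.1, -4.6]
force: [0.0, -0.5, -0.5]
opening: 0.0876
```

play_rows(offset=[[0, 0, -0.0015], [0, 0, 0]], turn=[[0, 0, 0], [0, 0, 0]], hand=[0.088, 0.088])

```text
time_s: 7.1
tool_pos: [0.4376, 0.1724, -0.0143]
eef_rot: [179.5, 82.1, -4.6]
force: [-0.2, -1.3, 0.1]
opening: 0.088
```

play_rows(offset=[[0, 0, -0.0015], [0, 0, 0]], turn=[[0, 0, 0], [0, 0, 0]], hand=[0.088, 0.088])

```text
time_s: 7.3
tool_pos: [0.4379, 0.1724, -0.0153]
eef_rot: [179.5, 82.1, -4.6]
force: [-2.6, -1.3, 5.0]
opening: 0.0881
```

play_rows(offset=[[0, 0, -0.0015], [0, 0, 0]], turn=[[0, 0, 0], [0, 0, 0]], hand=[0.088, 0.088])

```text
time_s: 7.5
tool_pos: [0.438, 0.1725, -0.0156]
eef_rot: [179.4, 82.1, -4.7]
force: [-10.6, -3.4, 25.6]
opening: 0.0879
```

The tips touch at TCP z = -15 mm, so they sit at tool x ≈ -16.4 mm, 30 mm short of the stated value. I'll use that from here on and push again, with the tips 2–4 mm above the bench.

play_rows(offset=[[0, 0, 0.004], [0.01, -0.0007, 0], [0.01, -0.0007, 0], [0.008, -0.0006, 0], [0.006, -0.0005, 0], [0.008, -0.0006, 0], [0.008, -0.0006, 0], [0.008, -0.0006, 0], [0.006, -0.0005, 0], [0.006, -0.0005, 0], [0, 0, 0]], turn=[[0, 0, 0], [0, 0, 0], [0, 0, 0], [0, 0, 0], [0, 0, 0], [0, 0, 0], [0, 0, 0], [0, 0, 0], [0, 0, 0], [0, 0, 0], [0, 0, 0]], hand=[0.088, 0.088, 0.088, 0.088, 0.088, 0.088, 0.088, 0.088, 0.088, 0.088, 0.088])

```text
time_s: 8.6
tool_pos: [0.5088, 0.167, -0.013]
eef_rot: [179.6, 82.0, -4.6]
force: [-0.6, -0.6, -1.0]
opening: 0.0881
```

```bash
cat >> h.py <<'E'
def st(X): X=np.array(X)-[.6015,.0689,0]; return X@n,X@t
E
python3 - <<'E'
from h import *
s=monitor.read_state();print(s['time_s'],s['tool_pos'].round(4),s['force'].round(1),st(s['tool_pos']))
P,p,d=grab("top","t3")
hsv=cv2.cvtColor(p,cv2.COLOR_RGB2HSV).astype(int)
m=((hsv[...,2]>150)&(hsv[...,1]<30)).astype('uint8')
for c in cv2.findContours(m,0,2)[0]:
    if cv2.contourArea(c)>200: print(cv2.boundingRect(c))
p,X,z=toolpts()
E
```

```text
8.6 [ 0.5088  0.167  -0.013 ] [-0.6 -0.6 -1. ] (np.float64(-0.09979959242352808), np.float64(0.09090182827038298))
(320, 208, 36, 36)
(228, 170, 61, 44)
(208, 153, 184, 19)
(337, 49, 108, 22)
```

View pics/wx.png

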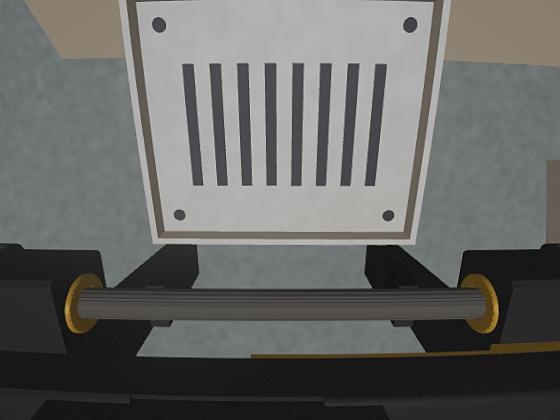

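The cover is now square against both fingers, its near rim along row 242 of the picture, and it is climbing the slope. I'll keep pushing.

play_rows(offset=[[0.006, -0.0005, 0], [0.006, -0.0005, 0], [0.006, -0.0005, 0], [0.006, -0.0005, 0], [0.006, -0.0005, 0], [0.006, -0.0005, 0], [0, 0, 0]], turn=[[0, 0, 0], [0, 0, 0], [0, 0, 0], [0, 0, 0], [0, 0, 0], [0, 0, 0], [0, 0, 0]], hand=[0.088, 0.088, 0.088, 0.088, 0.088, 0.088, 0.088])

```text
time_s: 9.4
tool_pos: [0.5444, 0.1639, -0.0132]
eef_rot: [179.5, 82.0, -4.6]
force: [-0.8, 0.4, -1.2]
opening: 0.0877
```

play_rows(offset=[[0.006, -0.0005, 0], [0.006, -0.0005, 0], [0.006, -0.0005, 0], [0.006, -0.0005, 0], [0.006, -0.0005, 0], [0, 0, 0]], turn=[[0, 0, 0], [0, 0, 0], [0, 0, 0], [0, 0, 0], [0, 0, 0], [0, 0, 0]], hand=[0.088, 0.088, 0.088, 0.088, 0.088, 0.088])

```text
time_s: 10.0
tool_pos: [0.5751, 0.1615, -0.0128]
eef_rot: [179.6, 82.0, -4.5]
force: [-0.5, 0.8, -0.8]
opening: 0.0881
```

Run:
```python
from h import *
s=monitor.read_state();print(s['time_s'],s['tool_pos'].round(4),s['force'].round(1),st(s['tool_pos']))
P,p,d=grab("side","s3")
cv2.imwrite("pics/s3c.png",cv2.resize(p[80:260,160:400,::-1],None,fx=3.2,fy=3.2))
```

```text
10.0 [ 0.5751  0.1615 -0.0128] [-0.5  0.8 -0.8] (np.float64(-0.033227821213077505), np.float64(0.09032482905612843))
```

View pics/s3c.png

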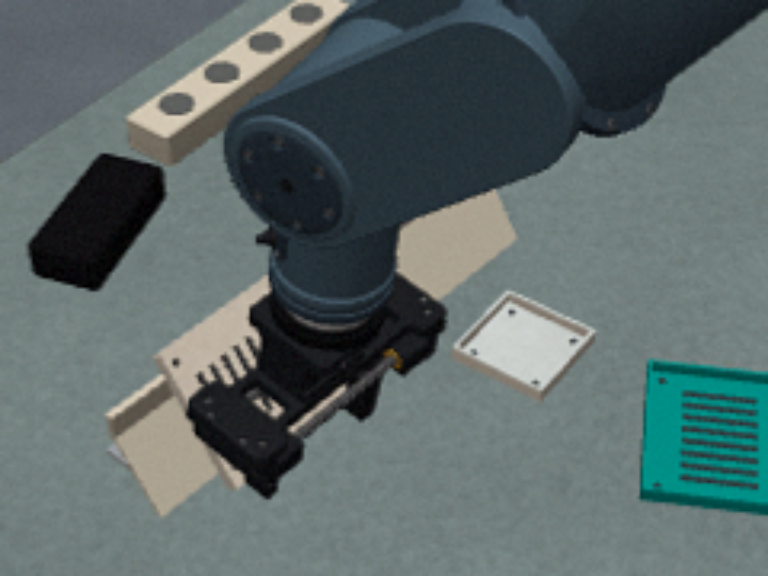

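play_rows(offset=[[0.005, -0.0004, 0], [0.004, -0.0003, 0], [0.004, -0.0003, 0], [0, 0, 0]], turn=[[0, 0, 0], [0, 0, 0], [0, 0, 0], [0, 0, 0]], hand=[0.088, 0.088, 0.088, 0.088])

```text
time_s: 10.45
tool_pos: [0.5874, 0.1606, -0.013]
eef_rot: [179.6, 82.0, -4.6]
force: [-0.2, 0.5, -0.4]
opening: 0.0881
```

play_rows(offset=[[0.002, -0.00015, 0], [0, 0, 0]], turn=[[0, 0, 0], [0, 0, 0]], hand=[0.088, 0.088])

```text
time_s: 10.65
tool_pos: [0.5888, 0.1605, -0.0131]
eef_rot: [179.5, 82.1, -4.6]
force: [-0.8, 0.5, -0.9]
opening: 0.0876
```

Run:
```python
from h import *
s=monitor.read_state();print(s['time_s'],s['tool_pos'].round(4),s['force'].round(1),st(s['tool_pos']))
# cover plane & top edge from wrist depth, in stop coordinates (s,t,z)
p,X,z=toolpts()
R=Ro.from_euler('xyz',s['eef_rot'],degrees=True).as_matrix()
W=X@R.T+s['tool_pos'];Q=W-[.6015,.0689,0];S=np.c_[Q@n,Q@t,Q[:,2]]
hs=cv2.cvtColor(p,cv2.COLOR_RGB2HSV).reshape(-1,3)
m=(z>0)&(S[:,1]>.04)&(S[:,1]<.14)&(S[:,2]>.02)&(S[:,2]<.12)&(S[:,0]<.08)&(S[:,0]>-.03)&(hs[:,2]>100)
A=S[m];print(m.sum())
if m.sum():
    for a in np.arange(.02,.12,.01):
        k=(A[:,2]>a)&(A[:,2]<a+.01)
        if k.sum()>5: print(round(a,2),k.sum(),np.percentile(A[k,0],[5,50,95]).round(4))
P,p,d=grab("top","t4")
cv2.imwrite("pics/t4c.png",cv2.resize(p[120:260,180:400,::-1],None,fx=3.5,fy=3.5))
```

```text
10.65 [ 0.5888  0.1605 -0.0131] [-0.8  0.5 -0.9] (np.float64(-0.01948318308092307), np.float64(0.09035209965175656))
60252
0.02 1646 [0.0064 0.0083 0.0111]
0.03 1588 [0.0116 0.0142 0.0164]
0.04 2087 [0.0169 0.0195 0.0218]
0.05 2782 [0.0224 0.0248 0.0271]
0.06 3848 [0.0276 0.0301 0.0324]
0.07 8002 [0.033  0.0358 0.0378]
0.08 8408 [0.0378 0.0396 0.0411]
0.09 13715 [0.0389 0.047  0.0498]
0.1 18176 [0.0383 0.0408 0.0444]
```

View pics/t4c.png

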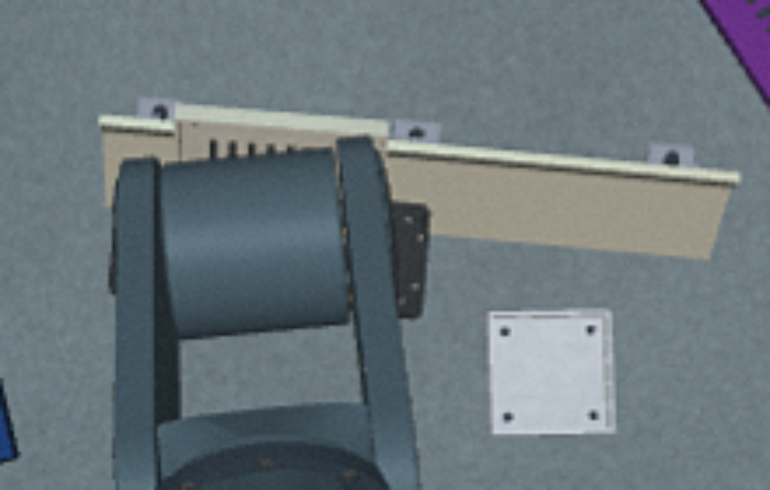

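The lean from wrist depth is 61.2°, with the bottom edge about 2 mm before the foot line and the top edge at about 96 mm. That matches the 97 mm high and 52 mm back given. I'll retreat and turn the hand for the top-edge grasp.

play_rows(offset=[[-0.005, 0.0004, 0], [-0.02, 0.0015, 0], [-0.04, 0.003, 0], [-0.03, 0.002, 0.03], [0, 0, 0.05], [0, 0, 0.05], [0, 0, 0.05], [0, 0, 0]], turn=[[0, 0, 0], [0, 0, 0], [0, 0, 0], [0, 0, 0], [0, 0, 0], [0, 0, 0], [0, 0, 0], [0, 0, 0]], hand=[0.088, 0.088, 0.088, 0.088, 0.088, 0.06, 0.036, 0.036])

```text
time_s: 11.55
tool_pos: [0.4987, 0.1682, 0.1755]
eef_rot: [-179.4, 81.2, -3.5]
force: [0.1, -0.4, 0.3]
opening: 0.0662
```

```bash
cat >> h.py <<'E'
def wp(s,tt,z): return np.array([.6015,.0689,0])+s*n+tt*t+z*Z
def ps():
    s=monitor.read_state();print(s['time_s'],s['qpos'].round(1),s['tool_pos'].round(4),s['force'].round(1),np.round(st(s['tool_pos']),4),s['opening'].round(4));return s
def prof(zs,tl=.05,th=.13):
    s=ps();p,X,z=toolpts();R=Ro.from_euler('xyz',s['eef_rot'],degrees=True).as_matrix()
    Q=X@R.T+s['tool_pos']-[.6015,.0689,0];S=np.c_[Q@n,Q@t,Q[:,2]]
    hs=cv2.cvtColor(p,cv2.COLOR_RGB2HSV).reshape(-1,3)
    A=S[(z>0)&(S[:,1]>tl)&(S[:,1]<th)&(S[:,0]<.08)&(S[:,0]>-.2)&(hs[:,2]>100)]
    for a,b in zip(zs,zs[1:]):
        k=(A[:,2]>a)&(A[:,2]<b)
        if k.sum()>5: print(round(a,3),k.sum(),np.percentile(A[k,0],[2,50,98]).round(4),np.percentile(A[k,1],[2,98]).round(3))
E
python3 - <<'E'
from h import *
prof(np.arange(.02,.12,.01))
delta(wp(.065,.091,.150),Rt(-28.8,'n'))
E
```

```text
Traceback (most recent call last):
  File "h.py", line 43, in prof
    s=ps();p,X,z=toolpts();R=Ro.from_euler('xyz',s['eef_rot'],degrees=True).as_matrix()
  File "h.py", line 41, in ps
    s=monitor.read_state();print(s['time_s'],s['qpos'].round(1),s['tool_pos'].round(4),s['force'].round(1),np.round(st(s['tool_pos']),4),s['opening'].round(4));return s
                                                                                                                                         ^^^^^^^^^^^^^^^^^^
AttributeError: 'float' object has no attribute 'round'
```

```bash
sed -i "s/s\['opening'\].round(4)/round(s['opening'],4)/" h.py
python3 - <<'E'
from h import *
prof(np.arange(.0,.12,.01))
delta(wp(.065,.091,.150),Rt(-28.8,'n'))
E
```

```text
11.55 [  6.7   1.1 108.3  -1.8  61.9 101.5] [0.4987 0.1682 0.1755] [ 0.1 -0.4  0.3] [-0.1099  0.0913] 0.0662
0.0 4795 [-0.1959 -0.0849  0.0002] [0.052 0.128]
0.01 537 [0.0008 0.004  0.0065] [0.051 0.128]
0.02 428 [0.0059 0.0081 0.0111] [0.051 0.128]
0.03 441 [0.0107 0.0137 0.017 ] [0.052 0.127]
0.04 486 [0.0159 0.0193 0.0225] [0.051 0.127]
0.05 515 [0.0219 0.025  0.0278] [0.051 0.127]
0.06 543 [0.0272 0.0298 0.0329] [0.051 0.127]
0.07 921 [0.0321 0.0357 0.0386] [0.051 0.128]
0.08 957 [0.0376 0.0404 0.0427] [0.052 0.128]
0.09 639 [0.0381 0.0465 0.0496] [0.051 0.128]
0.1 755 [0.0377 0.0403 0.0447] [0.052 0.128]
off [ 0.1765 -0.0131 -0.0216] [(0, array([0.317, 0.487, 1.566])), (180, array([-0.243,  0.53 , -1.572]))]
```

The profile is unchanged, so the cover stands by itself. Now I'll turn the hand above it.

play_rows(offset=[[0, 0, 0.02], [0, 0, 0.02], [0, 0, 0], [0, 0, 0], [0.02, -0.0015, 0], [0.02, -0.0015, 0], [0.02, -0.0015, 0], [0.022, -0.0015, 0], [0.022, -0.0015, 0], [0.022, -0.0015, 0], [0.025, -0.0015, 0], [0.0255, -0.0026, 0]], turn=[[0.0264, 0.0406, 0.1305], [0.0264, 0.0406, 0.1305], [0.0264, 0.0406, 0.1305], [0.0264, 0.0406, 0.1305], [0.0264, 0.0406, 0.1305], [0.0264, 0.0406, 0.1305], [0.0264, 0.0406, 0.1305], [0.0264, 0.0406, 0.1305], [0.0264, 0.0406, 0.1305], [0.0264, 0.0406, 0.1305], [0.0264, 0.0406, 0.1305], [0.0264, 0.0406, 0.1305]], hand=[0.036, 0.036, 0.036, 0.036, 0.036, 0.036, 0.036, 0.036, 0.036, 0.036, 0.036, 0.036])

```text
time_s: 12.8
tool_pos: [0.6703, 0.1539, 0.2043]
eef_rot: [-89.1, 61.0, 177.1]
force: [0.3, -0.6, 0.1]
opening: 0.0362
```

Run:
```python
from h import *
ps()
delta(wp(.065,.091,.150),Rt(-28.8,'n'))
```

```text
12.8 [  1.9  47.9  45.5   2.6 115.5   6.3] [0.6703 0.1539 0.2043] [ 0.3 -0.6  0.1] [0.0622 0.0899] 0.0362
off [ 0.0029  0.0009 -0.0543] [(0, array([ 0.008, -0.004, -0.009])), (180, array([ 1.513, -0.096,  2.747]))]
```

play_rows(offset=[[0.012, 0.001, -0.02], [0, 0, -0.034], [0, 0, 0], [-0.0122, 0.0009, -0.022], [-0.0122, 0.0009, -0.022], [0, 0, 0]], turn=[[0.008, -0.004, -0.009], [0, 0, 0], [0, 0, 0], [0, 0, 0], [0, 0, 0], [0, 0, 0]], hand=[0.036, 0.036, 0.036, 0.036, 0.036, 0.036])

```text
time_s: 13.4
tool_pos: [0.6543, 0.1573, 0.1058]
eef_rot: [-89.8, 61.0, 175.6]
force: [-0.6, 0.2, -0.5]
opening: 0.0359
```

Run:
```python
from h import *
s=ps();delta(wp(.0311,.091,.0727),Rt(-28.8,'n'))
P,p,d=grab("side","s5");
cv2.imwrite("pics/s5c.png",cv2.resize(p[90:270,160:400,::-1],None,fx=3.2,fy=3.2))
R=Ro.from_euler('xyz',s['eef_rot'],degrees=True).as_matrix()
print((proj(P,s['tool_pos']+R@[-.0164,.018,.009])-[160,90])*3.2,(proj(P,wp(.0457,.091,.0993))-[160,90])*3.2)
```

```text
13.4 [  1.9  50.1  53.2   3.2 105.5   6.5] [0.6543 0.1573 0.1058] [-0.6  0.2 -0.5] [0.046  0.0921] 0.0359
off [-0.015   0.     -0.0331] [(0, array([ 0.001, -0.003,  0.004])), (180, array([-1.511,  0.114, -2.748]))]
[[200.77799173 232.89773168]] [[218.02470994 266.85190958]]
```

View pics/s5c.png

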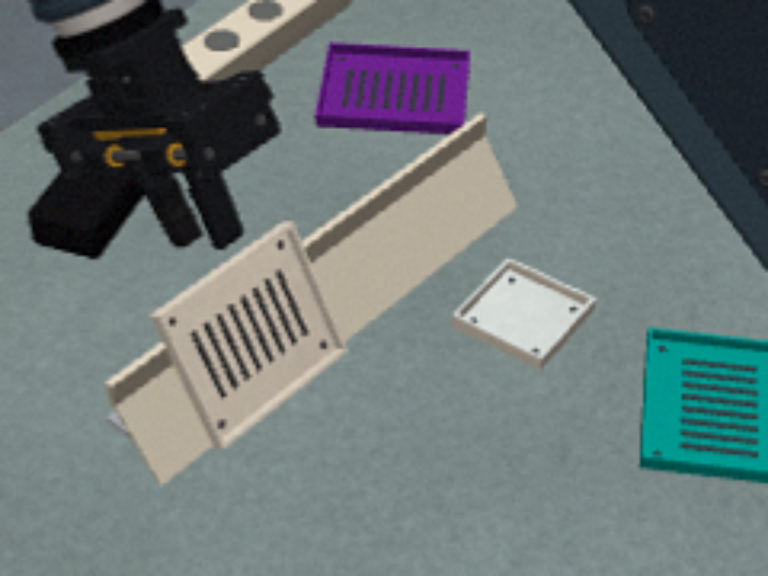

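The cover leans cleanly against the fence and the open hand is just above its top edge, centred at about (218,267). I'll descend and grip.

play_rows(offset=[[-0.005, 0, -0.011], [-0.005, 0, -0.011], [-0.005, 0, -0.011], [0, 0, 0]], turn=[[0, 0, 0], [0, 0, 0], [0, 0, 0], [0, 0, 0]], hand=[0.036, 0.036, 0.036, 0.036])

```text
time_s: 13.85
tool_pos: [0.641, 0.157, 0.0738]
eef_rot: [-89.9, 61.3, 175.6]
force: [-1.3, 0.6, -0.2]
opening: 0.0359
```

play_rows(offset=[[0, 0, 0], [0, 0, 0], [0, 0, 0], [0, 0, 0], [0, 0, 0]], turn=[[0, 0, 0], [0, 0, 0], [0, 0, 0], [0, 0, 0], [0, 0, 0]], hand=[0.02, 0.008, 0.008, 0.008, 0.008], newtons=15)

```text
time_s: 14.35
tool_pos: [0.6426, 0.1571, 0.0759]
eef_rot: [-89.9, 61.5, 175.5]
force: [-2.1, -0.4, 0.3]
opening: 0.0109
```

Run:
```python
from h import *
ps()
# planned: cover angle from lean; rows of TCP (s,z) while tipping about lower edges
d=.096-.0164*1+0; d=.110-.014-.0164  # TCP along cover from bottom edge
lean=61.2
b=-.002
def tcp(th): # th: angle of cover from +s axis, deg
    a=np.deg2rad(th);u=np.array([np.cos(a),np.sin(a)]);w=np.array([-np.sin(a),np.cos(a)]) # along, cover z
    # lowest corner on bench: outer corner if th<90 else rim corner; slide-free
    if th<=90: B=np.array([b,0.])
    else: B=np.array([b-.012,0])-.012*w
    return B+d*u+.006*w
L=np.array([tcp(x) for x in np.r_[61.2,np.arange(66,147,8)]])
print(L[0],(L[1:]-L[:-1]).round(4).tolist(),L[-1])
```

```text
14.35 [  1.9  50.   56.8   3.1 101.6   6.3] [0.6426 0.1571 0.0759] [-2.1 -0.4  0.3] [0.0344 0.0911] 0.0109
[0.03108975 0.07264453] [[-0.0062, 0.0025], [-0.0107, 0.003], [-0.011, 0.0015], [-0.0111, -0.0001], [-0.0111, 0.0001], [-0.011, -0.0015], [-0.0107, -0.003], [-0.0102, -0.0045], [-0.0095, -0.0059], [-0.0086, -0.0071], [-0.0075, -0.0082]] [-0.07663623  0.04948598]
```

The grip holds at 11 mm, close to the 12 mm depth. I'll tip the cover in half steps about its lower edge.

play_rows(offset=[[-0.0062, 0.0005, 0.0035], [-0.0055, 0.0004, 0.0015], [-0.0055, 0.0004, 0.0015], [-0.0056, 0.0004, 0.0008], [-0.0056, 0.0004, 0.0008], [-0.0057, 0.0004, 0], [-0.0057, 0.0004, 0], [-0.0057, 0.0004, 0], [-0.0057, 0.0004, 0], [-0.0057, 0.0004, -0.0007], [-0.0057, 0.0004, -0.0007], [0, 0, 0]], turn=[[-0.0063, -0.0837, 0], [-0.0052, -0.0695, 0], [-0.0052, -0.0695, 0], [-0.0052, -0.0695, 0], [-0.0052, -0.0695, 0], [-0.0052, -0.0695, 0], [-0.0052, -0.0695, 0], [-0.0052, -0.0695, 0], [-0.0052, -0.0695, 0], [-0.0052, -0.0695, 0], [-0.0052, -0.0695, 0], [0, 0, 0]], hand=[0.008, 0.008, 0.008, 0.008, 0.008, 0.008, 0.008, 0.008, 0.008, 0.008, 0.008, 0.008])

```text
time_s: 15.55
tool_pos: [0.5832, 0.1623, 0.0875]
eef_rot: [90.8, 73.1, -3.6]
force: [0.6, -0.1, 11.5]
opening: 0.0114
```

Run:
```python
from h import *
s=ps();R=Ro.from_euler('xyz',s['eef_rot'],degrees=True).as_matrix();print("th",np.rad2deg(np.arctan2(-R[2,0],-(R[:,0]@n))))
P,p,d=grab("side","s6");
cv2.imwrite("pics/s6c.png",cv2.resize(p[90:270,160:400,::-1],None,fx=3.2,fy=3.2))
```

```text
15.55 [  5.8  13.8 107.1  -4.1  42.5  12.9] [0.5832 0.1623 0.0875] [ 0.6 -0.1 11.5] [-0.0253  0.0917] 0.0114
th 106.92738219113359
```

View pics/s6c.png

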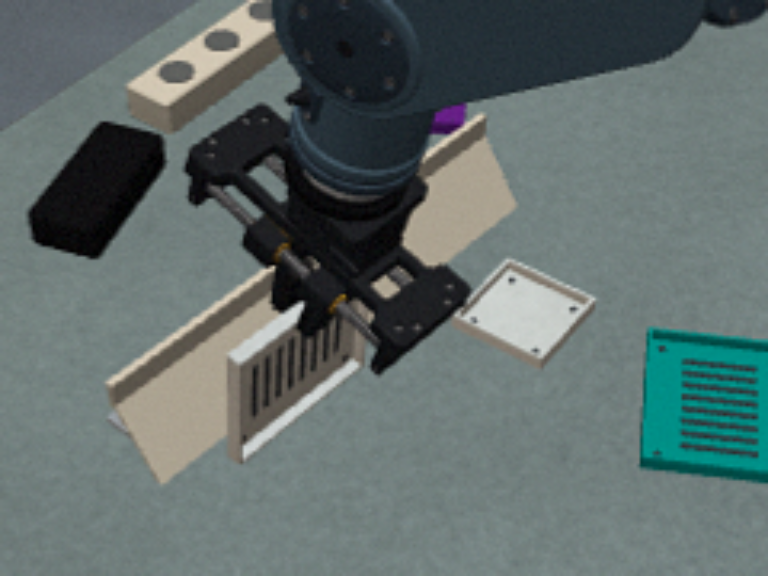

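Eleven pictures viewed. The cover is gripped at its top edge and has just passed upright. The force of 11 N suggests its foot is slightly up on the slope, so I'll ease it back while continuing to tip.

play_rows(offset=[[-0.004, 0.0003, 0], [-0.004, 0.0003, 0], [-0.0048, 0.0004, -0.002], [-0.0048, 0.0004, -0.0025], [-0.0048, 0.0004, -0.003], [-0.0048, 0.0004, -0.0035], [-0.0048, 0.0004, -0.004], [-0.0048, 0.0004, -0.0045], [0, 0, 0]], turn=[[0, 0, 0], [0, 0, 0], [-0.005, -0.0668, 0], [-0.005, -0.0668, 0], [-0.005, -0.0668, 0], [-0.005, -0.0668, 0], [-0.005, -0.0668, 0], [-0.005, -0.0668, 0], [0, 0, 0]], hand=[0.008, 0.008, 0.008, 0.008, 0.008, 0.008, 0.008, 0.008, 0.008])

```text
time_s: 16.5
tool_pos: [0.5465, 0.1619, 0.0665]
eef_rot: [89.7, 52.5, -4.9]
force: [-4.4, 0.9, 7.3]
opening: 0.0114
```

Run:
```python
from h import *
s=ps();R=Ro.from_euler('xyz',s['eef_rot'],degrees=True).as_matrix();print("th",np.rad2deg(np.arctan2(-R[2,0],-(R[:,0]@n))))
for nm in("side","top"):
    P,p,d=grab(nm,nm+"7");hs=cv2.cvtColor(p,cv2.COLOR_RGB2HSV)
    # 3-D points from depth near the cover
    K,D,Rc,o=P;g=np.indices(d.shape)[::-1].reshape(2,-1).T.astype(float);z=d.reshape(-1)
    q=cv2.undistortPoints(g.reshape(-1,1,2),K,D).reshape(-1,2)
    Q=np.c_[q*z[:,None],z]@Rc.T+o-[.6015,.0689,0];S=np.c_[Q@n,Q@t,Q[:,2]];v=hs.reshape(-1,3)
    A=S[(z>0)&(S[:,1]>.02)&(S[:,1]<.165)&(S[:,0]>-.15)&(S[:,0]<.0)&(v[:,2]>90)&(S[:,2]>.004)]
    for a in np.arange(.004,.11,.01):
        k=(A[:,2]>a)&(A[:,2]<a+.01)
        if k.sum()>5: print(nm,round(a,3),k.sum(),np.percentile(A[k,0],[2,50,98]).round(4),np.percentile(A[k,1],[2,98]).round(3))
```

```text
16.5 [  9.7   8.3 125.9 -44.2  12.8  54.9] [0.5465 0.1619 0.0665] [-4.4  0.9  7.3] [-0.0618  0.0886] 0.0114
th 127.49677414979675
side 0.004 32 [-0.1476 -0.0201 -0.0003] [0.045 0.163]
side 0.014 21 [-0.0394 -0.0259 -0.0192] [0.062 0.152]
side 0.024 15 [-0.0453 -0.035  -0.0275] [0.101 0.152]
side 0.034 21 [-0.0528 -0.0418 -0.0342] [0.09  0.152]
side 0.044 16 [-0.0579 -0.0512 -0.043 ] [0.132 0.152]
side 0.054 19 [-0.0677 -0.0587 -0.0514] [0.135 0.152]
side 0.064 20 [-0.0755 -0.0638 -0.0581] [0.098 0.152]
side 0.074 21 [-0.0808 -0.0712 -0.0634] [0.098 0.152]
side 0.084 146 [-0.0885 -0.0841 -0.0713] [0.063 0.152]
side 0.094 60 [-0.0846 -0.0805 -0.0681] [0.081 0.151]
top 0.004 106 [-0.1414 -0.0132 -0.0049] [0.022 0.16 ]
top 0.014 46 [-0.024  -0.0203 -0.015 ] [0.023 0.149]
top 0.024 49 [-0.0307 -0.0267 -0.0227] [0.023 0.149]
top 0.034 52 [-0.0388 -0.0338 -0.0297] [0.023 0.149]
top 0.044 50 [-0.0458 -0.0413 -0.0372] [0.023 0.15 ]
top 0.054 50 [-0.0525 -0.0482 -0.0437] [0.023 0.149]
top 0.064 57 [-0.0591 -0.0551 -0.0504] [0.023 0.149]
top 0.074 69 [-0.0666 -0.0624 -0.0579] [0.022 0.149]
top 0.084 185 [-0.0838 -0.076  -0.0659] [0.022 0.15 ]
top 0.094 56 [-0.0801 -0.0751 -0.0722] [0.022 0.15 ]
```

The cover is at 55° on the robot's side and joint 5 is down to 13°, so I won't rotate any further. I'll open slightly so the rim rests on the lower finger, then lower it.

play_rows(offset=[[0, 0, 0], [0, 0, 0], [0, 0, 0], [0, 0, 0]], turn=[[0, 0, 0], [0, 0, 0], [0, 0, 0], [0, 0, 0]], hand=[0.02, 0.03, 0.04, 0.04])

```text
time_s: 17.0
tool_pos: [0.5469, 0.1609, 0.0657]
eef_rot: [89.7, 52.7, -5.1]
force: [0.4, 0.8, -0.6]
opening: 0.0396
```

play_rows(offset=[[-0.005, 0.0004, -0.0052], [-0.005, 0.0004, -0.0052], [-0.005, 0.0004, -0.0052], [-0.005, 0.0004, -0.0052], [-0.005, 0.0004, -0.0052], [-0.005, 0.0004, -0.0052], [0, 0, 0]], turn=[[0.0014, 0.019, 0], [0.0014, 0.019, 0], [0.0014, 0.019, 0], [0.0014, 0.019, 0], [0.0014, 0.019, 0], [0.0014, 0.019, 0], [0, 0, 0]], hand=[0.04, 0.04, 0.04, 0.04, 0.04, 0.04, 0.04])

```text
time_s: 17.7
tool_pos: [0.5162, 0.1633, 0.0339]
eef_rot: [89.4, 59.3, -5.3]
force: [-1.2, -0.1, -1.5]
opening: 0.04
```

```bash
cat >> h.py <<'E'
def slope(nm,lab):
    P,p,d=grab(nm,lab);v=cv2.cvtColor(p,cv2.COLOR_RGB2HSV).reshape(-1,3)
    K,D,Rc,o=P;g=np.indices(d.shape)[::-1].reshape(2,-1).T.astype(float);z=d.reshape(-1)
    q=cv2.undistortPoints(g.reshape(-1,1,2),K,D).reshape(-1,2)
    Q=np.c_[q*z[:,None],z]@Rc.T+o-[.6015,.0689,0];S=np.c_[Q@n,Q@t,Q[:,2]]
    A=S[(z>0)&(S[:,1]>.02)&(S[:,1]<.165)&(S[:,0]>-.15)&(S[:,0]<.0)&(v[:,2]>90)&(S[:,2]>.006)]
    for a in np.arange(-.15,0,.015):
        k=(A[:,0]>a)&(A[:,0]<a+.015)
        if k.sum()>5: print(nm,"s",round(a+.0075,3),k.sum(),"z",np.percentile(A[k,2],[5,50,95]).round(4),"t",np.percentile(A[k,1],[2,98]).round(3))
E
python3 - <<'E'
from h import *
s=ps();R=Ro.from_euler('xyz',s['eef_rot'],degrees=True).as_matrix();print("th",np.rad2deg(np.arctan2(-R[2,0],-(R[:,0]@n))))
delta(wp(-.1034,.091,.0044),Rt(25,'n'))
slope("top","t8")
E
```

```text
17.7 [  9.6  10.1 125.7 -28.2  16.2  39.6] [0.5162 0.1633 0.0339] [-1.2 -0.1 -1.5] [-0.0921  0.0877] 0.04
th 120.70841787675572
off [-0.011   0.0041 -0.0295] [(0, array([0.013, 0.099, 0.008])), (180, array([ 1.46 , -0.123, -2.773]))]
top s -0.128 32 z [0.0444 0.143  0.1474] t [0.059 0.144]
top s -0.113 248 z [0.0464 0.0526 0.1492] t [0.022 0.149]
top s -0.098 179 z [0.0433 0.0475 0.1467] t [0.021 0.149]
top s -0.083 153 z [0.0368 0.0411 0.0479] t [0.021 0.149]
top s -0.068 139 z [0.0294 0.0345 0.0405] t [0.022 0.149]
top s -0.053 136 z [0.0227 0.0272 0.1454] t [0.021 0.149]
top s -0.038 305 z [0.0161 0.0204 0.0247] t [0.024 0.148]
top s -0.023 333 z [0.0098 0.014  0.0179] t [0.025 0.148]
```

Going to plan: the cover slopes at about 24° and rests on the lower finger. I'll lower it further and then withdraw towards the robot.

play_rows(offset=[[-0.002, 0.0002, -0.005], [-0.002, 0.0002, -0.005], [-0.002, 0.0002, -0.005], [-0.002, 0.0002, -0.005], [-0.002, 0.0002, -0.005], [-0.002, 0.0002, -0.003], [0, 0, 0]], turn=[[0.0013, 0.0165, 0], [0.0013, 0.0165, 0], [0.0013, 0.0165, 0], [0.0013, 0.0165, 0], [0.0013, 0.0165, 0], [0.0013, 0.0165, 0], [0, 0, 0]], hand=[0.04, 0.04, 0.04, 0.04, 0.04, 0.04, 0.04])

```text
time_s: 18.45
tool_pos: [0.5049, 0.1647, 0.0063]
eef_rot: [89.3, 64.9, -5.4]
force: [-0.4, -0.1, -0.8]
opening: 0.0401
```

Run:
```python
from h import *
s=ps();R=Ro.from_euler('xyz',s['eef_rot'],degrees=True).as_matrix();print("th",np.rad2deg(np.arctan2(-R[2,0],-(R[:,0]@n))))
slope("top","t9")
```

```text
18.45 [  9.1  13.6 123.6 -18.6  19.4  30. ] [0.5049 0.1647 0.0063] [-0.4 -0.1 -0.8] [-0.1035  0.0882] 0.0401
th 115.06335100056897
top s -0.128 173 z [0.0174 0.0264 0.1199] t [0.023 0.148]
top s -0.113 219 z [0.0212 0.0251 0.1249] t [0.022 0.149]
top s -0.098 172 z [0.0194 0.0226 0.1191] t [0.022 0.149]
top s -0.083 155 z [0.0168 0.0204 0.0621] t [0.022 0.149]
top s -0.068 145 z [0.0151 0.0181 0.0224] t [0.022 0.15 ]
top s -0.053 152 z [0.0122 0.0166 0.0213] t [0.023 0.15 ]
top s -0.038 371 z [0.0107 0.0142 0.0176] t [0.023 0.148]
top s -0.023 301 z [0.0082 0.0123 0.0159] t [0.025 0.148]
```

play_rows(offset=[[-0.004, 0.0003, 0], [-0.006, 0.0005, 0], [-0.008, 0.0006, 0], [-0.01, 0.0008, 0], [-0.02, 0.0015, 0], [-0.02, 0.0015, 0.02], [-0.01, 0.001, 0.045], [0, 0, 0.05], [0, 0, 0.05], [0, 0, 0]], turn=[[0, 0, 0], [0, 0, 0], [0, 0, 0], [0, 0, 0], [0, 0, 0], [0, 0, 0], [0, 0, 0], [0, 0, 0], [0, 0, 0], [0, 0, 0]], hand=[0.04, 0.04, 0.04, 0.04, 0.04, 0.04, 0.04, 0.04, 0.04, 0.04])

```text
time_s: 19.5
tool_pos: [0.4311, 0.1723, 0.1803]
eef_rot: [89.9, 64.0, -4.8]
force: [-0.1, -0.5, 1.1]
opening: 0.0401
```

Run:
```python
from h import *
ps();slope("side","s10")
P,p,d=grab("top","t10");hsv=cv2.cvtColor(p,cv2.COLOR_RGB2HSV);h,s,v=[hsv[:,:,i].astype(int) for i in range(3)]
def comps(m,name,z,amin=400):
    m=cv2.morphologyEx(m.astype('uint8'),cv2.MORPH_CLOSE,np.ones((7,7)))
    for c in cv2.findContours(m,cv2.RETR_EXTERNAL,cv2.CHAIN_APPROX_NONE)[0]:
        if cv2.contourArea(c)<amin: continue
        r=cv2.minAreaRect(ray(P,c[:,0,:],z)[:,:2].astype('float32'));print(name,np.round(r[0],4),np.round(r[1],4),round(r[2],1))
comps((v>150)&(s<30),"white",.012);comps((h>100)&(h<130)&(s>150)&(v>80),"blue",.026)
q=cv2.imread("pics/s10.png");tp=p[:,:,::-1]
cv2.imwrite("pics/fin.png",np.vstack([cv2.resize(tp[120:300,140:420],None,fx=2,fy=1.6),cv2.resize(q[110:300,140:420],None,fx=2,fy=1.6)]))
```

```text
19.5 [ 12.5 -17.8 127.7 -10.5  45.7  22.9] [0.4311 0.1723 0.1803] [-0.1 -0.5  1.1] [-0.1777  0.0903] 0.0401
side s -0.128 304 z [0.0068 0.0116 0.0142] t [0.023 0.15 ]
side s -0.113 304 z [0.0095 0.0118 0.0141] t [0.022 0.151]
side s -0.098 253 z [0.0093 0.0119 0.0144] t [0.023 0.151]
side s -0.083 241 z [0.0094 0.0122 0.0145] t [0.023 0.152]
side s -0.068 234 z [0.0091 0.0121 0.0143] t [0.023 0.151]
side s -0.053 242 z [0.0093 0.0121 0.015 ] t [0.024 0.152]
side s -0.038 274 z [0.0092 0.0117 0.0144] t [0.024 0.152]
side s -0.023 166 z [0.0091 0.012  0.0139] t [0.024 0.151]
white [ 0.5111 -0.0213] [0.0796 0.0797] 0.3
white [0.5349 0.1601] [0.1304 0.1098] 85.7
white [0.6343 0.0664] [0.4234 0.0689] 83.8
white [ 0.9113 -0.1563] [0.2621 0.0482] 89.8
blue [0.4752 0.3804] [0.0738 0.0983] 14.9
```

View pics/fin.png

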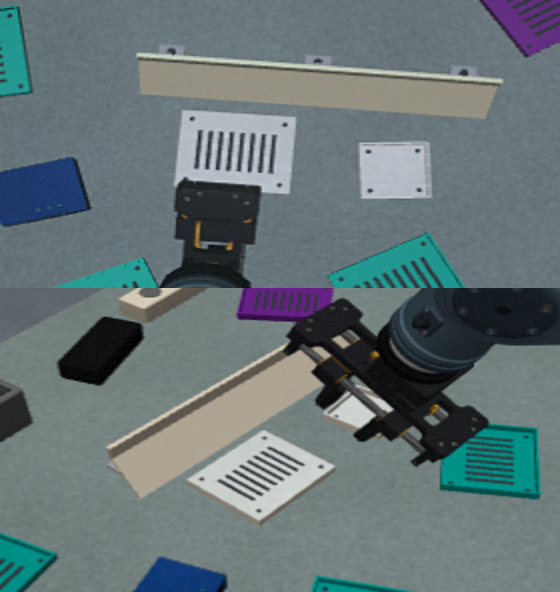

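The cover lies flat, hollow side down: its top face is 12 mm high all over, and the bystanders are where they were. The hand is clear, so I'll hand the job in.

```bash
python3 -c "
from cell import ticket
print(ticket.job_done())"
```

```text
the job is handed in; nothing more can be done
None
```

The slotted cover now lies flat on the bench, hollow side down, in front of the stop. I pushed it up the slope until it leaned on the fence, gripped its top edge, tipped it back towards the robot and lowered it on a finger. The job was handed in at about 19.6 s, with no verdict reported.

**Last checks**
- **Cover:** its top face is 12 mm high across its whole length, its outline measures 130 × 110 mm, and its centre is at (0.535, 0.160), square to the stop.
- **Lean:** it stood against the fence by itself at 61°, after the hand had backed off and before I tipped it.
- **Bystanders:** the small cover (0.511, -0.021) and the blue box (0.475, 0.380) measure the same as at the start. I did not measure the look-alikes, and the hand stayed away from them.
- **Hand:** it is well clear of everything, and the force reading is near zero.

**What disagreed**
- **Finger length:** the fingertips are not 14 mm ahead of the TCP as stated, but about 16 mm behind it. My first push therefore passed over the cover without touching it. I measured the offset with the wrist camera's depth picture and a touch on bare bench, which read about 26 N, and used that value from then on.
- **Tipping:** the cover pressed on the bench with up to about 11 N just past upright, and joint 5 came close to singular. I opened the hand with the cover still about 55° up and lowered it from there.

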